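# Take the size of a lock-housing bore with a self-locking telescoping gauge

## Task

Take the telescoping gauge from its sloping rest, put it head first into the bore of the tilted lock housing until its flange sits flush on the face, and let go of it there. Gently press the button at its end well in so that the plungers spring out against the bore, and let the button come back so that it locks; then draw the gauge straight out and stand it upright on its head in the middle of the square tray with the plungers still holding the bore's size. Do not push the other things on the bench about.

Things in the scene. Friction and masses are not known exactly. Their poses are not given: they have to be found in the camera images.
- gauge_grip (a point): Telescoping gauge, 144 mm long, 0.4 kg: centre of its square dark-steel handle (26 x 26 mm, 88 mm long). z: along its axis, head to button; y: along the plungers; handle faces square to x and y. Starts in the rest, z towards the robot and 30 degrees above level, y level; free to grasp 20 mm either way of here along z, 30 mm clear beside and below. Centre of mass 47 mm from here towards the head.
- gauge_foot (a point): Centre of the flat end of the gauge's head, 86 mm from gauge_grip along -z; same axes. The head is a steel drum 46 mm across, 30 mm long (foot bevelled to 40 mm), then a thin neck, then a flange 72 mm across, 5 mm thick, its underside 38 mm from the foot. The handle runs from 42 to 130 mm from the foot. It stands stably on this foot.
- button_top (a point): Outer face of the round steel lock button (22 mm across) that stands 14 mm out of the handle's end, 144 mm from the foot; same axes as gauge_grip. Room for a gripper to take the handle's end along the axis with the button between the fingers, not pushed.
- lock_button (a joint): Button travel in m: 0 out, 0.010 fully in; 5 N starts it, 9 N moves it 4 mm, 14 N fully in; springs back out. Out: the plungers are locked by friction where they are (a push above 4 N can shift them). In by 1.5 mm or more: springs push them out with 2 N. Pressed outside the bore they go to 72 mm over the tips and the head no longer enters. Over 60 N spoils the gauge.
- plunger_a_tip (a point): Outer tip of the plunger on the gauge's +y side (round steel pin 12 mm thick, 16 mm from the foot). At the start both plungers are locked in, 44 mm over the tips, level with the drum.
- plunger_b_tip (a point): Outer tip of the other plunger, on the gauge's -y side.
- bore_mouth (a point): Centre of the bore's mouth in the face of the aluminium lock housing (110 x 110 x 50 mm) fixed on a grey jig. Bore: round, 54 mm across, 46 mm deep, closed below. z: out along the bore's axis, square to the face, 28 degrees from upright, leaning to the robot's side; y: level; x: up the face. Flange on the face = foot 38 mm inside; let go there, the gauge stays by itself, up to 4 mm off centre.
- rest: Dark wooden sloping rest for the gauge (190 x 110 mm foot, fixed). Origin under the middle of its foot; its -x side, where the button end lies higher, is turned towards the robot. The gauge lifts straight up out of it.
- tray_floor (a point): Centre of the inner floor of the fixed square tray, black-floored with a low grey rim (160 x 160 mm outside, 152 inside, rim 7 mm above the floor); the floor is 5 mm above the bench.
- oil_bottle: Bystander: standing white bottle, 48 mm diameter, 125 mm tall; origin under its base.
- padlock: Bystander: brass padlock lying flat, 52 x 48 x 24 mm body with a steel shackle reaching 60 mm from its origin along x; origin under the body.
- screwdriver: Bystander: screwdriver lying on the bench, about 200 mm long; origin at its middle, on the bench.
- blank_tin: Bystander: open steel tin 70 x 90 x 40 mm; origin under its base.
- gauge: The gauge as a whole; its frame is that of gauge_foot.
Things that resemble listed ones, but are neither listed nor needed, are in the scene too. Of the things shaped like the part that bears tray_floor, the grey one is meant. There is more than one size of the part that bears bore_mouth; the job needs the larger.

How it is judged:
By the outcome, as a careful person would: the job done as asked, in the order asked, and still so for the second after the job is handed in, with the robot touching nothing.
It also fails if it takes over 72 s, if anything falls off the work surface, if the arm or the gripper's body presses on something with over 40 N, if the wrist force passes 120 N, or if a joint passes its speed limit or range.

## Robot

A 6-joint arm with a two-finger parallel gripper is mounted at the origin on the work surface. World frame = base frame: x ahead of the robot, y to its left, z up, the work surface at z = 0. Lengths are in m, angles in rad, forces in N, time in s.
With the tool pointing down it reaches from about 0.325 to 0.9 m from the base axis. Payload 6.1 kg.
Tool frame: the origin (TCP) lies at the very end of the fingers, on their centre line; the grasp point (between the pads) lies 19 mm behind it (pinch_z is the distance from the TCP to the grasp point, in m); z points along the fingers, y is the line along which they close (so a half turn about z gives the same grasp; the last joint's range is limited). The gripper opens to 87 mm and grips with 3 to 60 N. Pads are 19 mm wide; open, the fingers measure 117 mm over their backs; the gripper's body (75 mm by 190 mm) begins 51 mm behind the grasp point.
Start: joints at [1.153, 0.22, 1.526, -0, 1.395, -0.126], TCP at [0.18, 0.599, 0.223] pointing down, gripper open.
Joint ranges: [-2.98, 2.98], [-0.91, 2.08], [0.09, 2.57], [-1.24, 4.39], [0.2, 2.65], [-2.68, 2.68]. Speed limits (rad/s): [2.57, 2.57, 3.01, 3.14, 3.14, 3.14].

## Interface

Orientations are given as a unit quaternion [w, x, y, z].
In Python, from plant import read_state, grab_frame, camera_params, hand_in, pinch_z gives the robot as it stands.
- The arm moves only by the shell command python3 -m handwheel 'ROWS' [FORCE]. ROWS is JSON, a list of rows, each an object of numbers: "ax", "ay", "az": the turn, a rotation vector about the tool's x, y, z in degrees; "dx", "dy", "dz": the shift along the tool's x, y, z in m; "grip": the closure in counts, from 0 (fully open) to 255 (shut). A call has 1 to 8 rows; each row shifts and turns the commanded pose from where the row before left it, along the tool's axes as they then stand; what a row does not reach is not made up. A row lasts 1/10 s, in which the tool goes at most 50 mm and 8.59 degrees, less where a joint would pass 70% of its speed; a pose out of reach is approached as far as the arm can. A call with a gripper value outside its range is refused whole. The fingers move at their own pace and stop on an object; FORCE is the grip in N (left out, the last holds). Time passes only in rows, so rows that do not move let the fingers close. It gives the time, the measured TCP pose, the force, the opening and the grip force at its end, in the units of the state.
- read_state(): the state, without advancing time (a new reading comes with each control period).
- grab_frame(name): name is "scene" or "top"; returns the picture (480x640x3 uint8, blue, green, red); there is no depth.
- camera_params(name): a dict with "fovy" (degrees; the focal length in pixels is half the picture's height over the tangent of half this angle, whatever the lens; pixels are square), "cx", "cy" (the principal point, pixels), "k1" (the pictures are not rectified: a ray, as slopes to the right and down, at radius r is drawn at 1 + k1 r^2 times it, then the intrinsics apply), "view" (4x4, takes a point from world to camera coordinates). Camera axes: x right, y down, z forward; pixel columns grow to the right and rows downward; lengths in m; the calibration is good to about 2 mm. A picture is of the moment at which its call begins. camera_params takes no time and is no camera call.
- hand_in(): hands the job in; it is judged then, once.
The state is a dict: "t": time; "qpos": joint angles; "joint_vel": joint speeds; "effort": joint torques, N m; "tool_pos": TCP position; "tcp_rot": TCP orientation; "wrist_force": force on the tool from outside, world axes, zero at the start; "torque": the same for the moment, N m; "opening": finger opening in m; "grip_force": force on a finger pad.
Only numpy, scipy, OpenCV 4.12 (cv2) and the standard library are available. Lean on these libraries where they do the work, as an engineer would, in place of code of your own. Each camera call takes 0.05 s, during which the arm holds its last target. There are 200 camera calls.

## Working session

There is one attempt and no reset: what is moved stays moved. The work goes in short steps, Python scripts to look and compute and a shell command to move; the robot and the scene stay as the last step left them, time stands still between calls to the robot, and variables do not carry over. Pictures are saved under pics/ and viewed, at most 10 in all, crops included, and the job is handed in when it is done.

```bash
ls; mkdir -p pics; python3 - <<'E'
from plant import *
import cv2
print(pinch_z, read_state())
for n in("scene","top"):
    f=grab_frame(n); cv2.imwrite(f"pics/{n}0.png",f); print(n,camera_params(n))
E
```

```text
pics
0.0187 {'t': 0.0, 'qpos': array([ 1.15290807e+00,  2.21188368e-01,  1.52762751e+00, -1.34629509e-05,
        1.39469348e+00, -1.26090898e-01]), 'joint_vel': array([ 6.70951410e-04,  1.12031132e-03, -5.22443066e-04, -8.76321829e-04,
        7.70270352e-05, -1.08055184e-03]), 'effort': array([-9.85987281e-04, -4.94616616e+01, -3.87364197e+01,  6.96228538e-02,
        5.77003055e-02, -1.75669916e-04]), 'tool_pos': array([0.17954346, 0.5980042 , 0.22145197]), 'tcp_rot': array([-2.51077516e-04,  1.45380380e-01,  9.89375372e-01, -9.24902997e-04]), 'wrist_force': array([-0.95439439,  0.40182443, -0.16055714]), 'torque': array([-0.0280447 ,  0.01383282,  0.04879542]), 'grip_force': 0.0, 'opening': 0.0868168686136831}
scene {'fovy': 52.554154391890464, 'cx': 311.2388574907972, 'cy': 239.21169993008272, 'k1': 0.04226384440901894, 'view': array([[-0.61425821,  0.78885014,  0.02005728,  0.50071109],
       [ 0.56331558,  0.4561562 , -0.68891007, -0.18959499],
       [-0.55259606, -0.41187009, -0.72456927,  1.89130953],
       [ 0.        ,  0.        ,  0.        ,  1.        ]])}
top {'fovy': 42.99703581966538, 'cx': 317.4170346895006, 'cy': 236.1501672552831, 'k1': -0.07354212044454644, 'view': array([[ 0.01124368, -0.99979205, -0.01701302, -0.15428565],
       [-0.99443749, -0.00939829, -0.10490834,  0.60710626],
       [ 0.10472663,  0.01809794, -0.99433636,  1.57828801],
       [ 0.        ,  0.        ,  0.        ,  1.        ]])}
```

View pics/scene0.png

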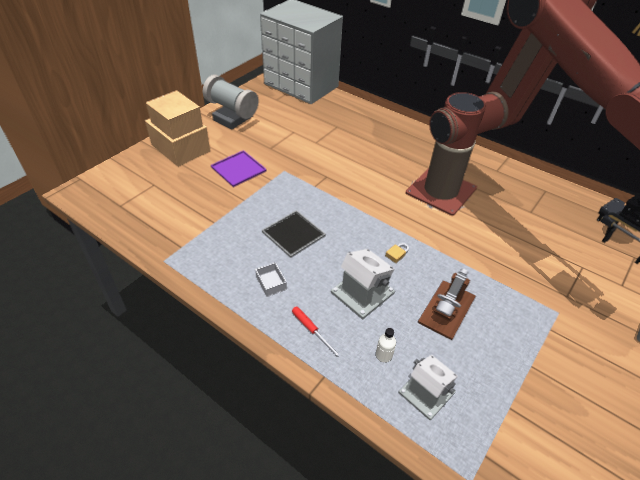

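View pics/top0.png

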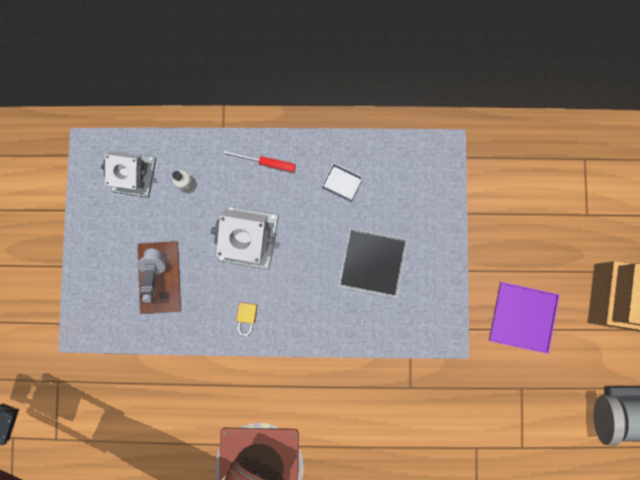

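The scene picture shows the gauge in its brown rest at about (450,295), the large housing at (367,275) and the grey tray at (293,232). In the top picture they are at (150,275), (243,238) and (372,262). Next I'll zoom in.

```bash
cat > h.py <<'E'
import numpy as np, cv2
from plant import *
from scipy.spatial.transform import Rotation as R
from scipy.optimize import least_squares
def K(n):
    p=camera_params(n); f=240/np.tan(np.radians(p['fovy'])/2); return p,f
def proj(n,P):
    p,f=K(n); c=np.atleast_2d(P)@p['view'][:3,:3].T+p['view'][:3,3]
    s=c[:,:2]/c[:,2:]; s=s*(1+p['k1']*(s**2).sum(1,keepdims=True))
    return s*f+[p['cx'],p['cy']]
def ray(n,uv):
    p,f=K(n); d=(np.array(uv,float)-[p['cx'],p['cy']])/f; s=d.copy()
    for _ in range(20): s=d/(1+p['k1']*(s@s))
    V=p['view'][:3,:3]; return -V.T@p['view'][:3,3], V.T@np.r_[s,1]
def onz(n,uv,z):
    o,d=ray(n,uv); return o+d*(z-o[2])/d[2]
def tri(uvs,uvt):
    A=np.zeros((3,3));b=np.zeros(3)
    L=[ray("scene",uvs),ray("top",uvt)]
    for o,d in L:
        d=d/np.linalg.norm(d);M=np.eye(3)-np.outer(d,d);A+=M;b+=M@o
    X=np.linalg.solve(A,b)
    return X,[np.linalg.norm(np.cross(X-o,d/np.linalg.norm(d))) for o,d in L]
def Rq(q): return R.from_quat(np.roll(q,-1))
E
cat > z.py <<'E'
import cv2,sys,numpy as np
def crop(f,x,y,w,h,s): return cv2.resize(f[y:y+h,x:x+w],None,fx=s,fy=s,interpolation=cv2.INTER_CUBIC)
E
python3 - <<'E'
from z import *
s=cv2.imread("pics/scene0.png");t=cv2.imread("pics/top0.png")
a=np.hstack([crop(s,415,260,80,60,5),crop(s,325,240,80,60,5)])
b=np.hstack([crop(t,125,235,80,60,5),crop(t,205,205,80,60,5)])
cv2.imwrite("pics/z0.png",np.vstack([a,b]))
E
```

```text
(no output)
```

View pics/z0.png

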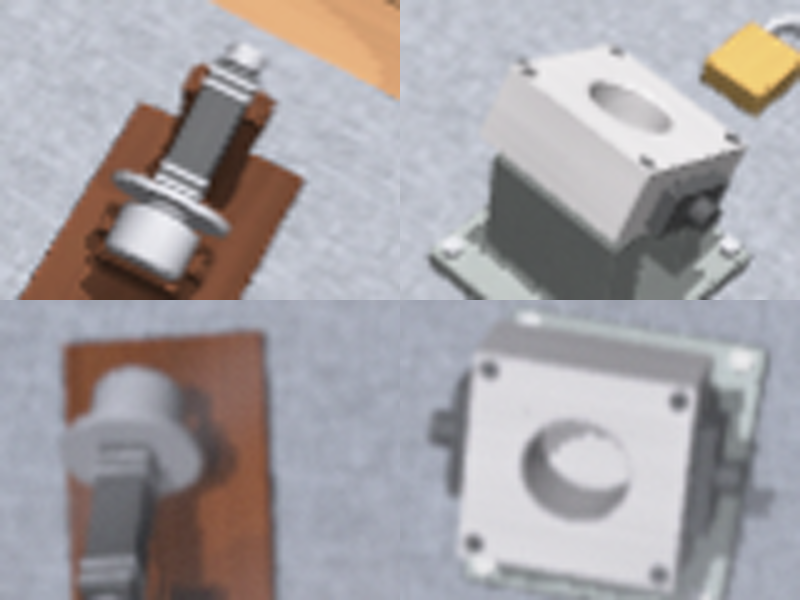

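The zoom shows the gauge in the scene view with its flange centre near (449.3,300.5) and its button near (464.3,269.2). The bore is at (370.7,261.5) in the scene view and (240.1,239) in the top view, and the four face screws are clear in both. The top crop cut off the button, so I'll take one more crop and compute positions in the same step.

```bash
python3 - <<'E'
from z import *
from h import *
t=cv2.imread("pics/top0.png");s=cv2.imread("pics/scene0.png")
cv2.imwrite("pics/z1.png",np.hstack([crop(t,130,240,55,80,7),crop(s,425,260,55,80,7)]))
S=lambda u,v:((u-400+.5)/5-.5+325,(v+.5)/5-.5+240)
T=lambda u,v:((u-400+.5)/5-.5+205,(v-300+.5)/5-.5+205)
P={}
for k,a,b in [("far+y",(648,161),(490,370)),("far-y",(526,68),(679,401)),("near+y",(735,138),(474,543)),("near-y",(617,50),(658,574)),("bore",(629,108),(576,470))]:
    X,e=tri(S(*a),T(*b)); P[k]=X; print(k,X.round(4),np.round(e,4))
c=sum(P[k] for k in list(P)[:4])/4
up=P["far+y"]+P["far-y"]-P["near+y"]-P["near-y"]; lf=P["far+y"]+P["near+y"]-P["far-y"]-P["near-y"]
n=np.cross(up,lf);n/=np.linalg.norm(n)
print("c",c,"n",n,"tilt",np.degrees(np.arccos(n[2])),"yaw n",np.degrees(np.arctan2(n[1],n[0])),"yaw from lf",np.degrees(np.arctan2(lf[1],lf[0])),"up",np.degrees(np.arctan2(up[1],up[0])))
# tray: dark mask
for n_,im,box,th in (("top",t,(330,220,85,85),70),("scene",s,(255,205,80,60),75)):
    x,y,w,h=box; g=im[y:y+h,x:x+w].max(2)
    cs,_=cv2.findContours((g<th).astype(np.uint8),0,2); c_=max(cs,key=cv2.contourArea)
    q=cv2.approxPolyDP(c_,4,True)[:,0]+[x,y]; M=cv2.moments(c_)
    W=np.array([onz(n_,p,.005) for p in q])
    print("tray",n_,q.tolist(),W.round(3).tolist(),W.mean(0),onz(n_,(M['m10']/M['m00']+x,M['m01']/M['m00']+y),.005))
# rest
hsv=cv2.cvtColor(t,cv2.COLOR_BGR2HSV); m=((hsv[...,1]>90)&((hsv[...,0]<15)|(hsv[...,0]>170))).astype(np.uint8); m[:, :125]=0;m[:,195:]=0;m[:235]=0;m[325:]=0
cs,_=cv2.findContours(cv2.morphologyEx(m,3,np.ones((5,5))),0,2); c_=max(cs,key=cv2.contourArea)
q=cv2.approxPolyDP(cv2.convexHull(c_),4,True)[:,0]; print("rest",q.tolist(),[onz("top",p,.01).round(3).tolist() for p in q])
E
```

```text
far+y [0.6351 0.0822 0.1636] [0.0009 0.0009]
far-y [ 0.6209 -0.0115  0.165 ] [0.0001 0.0001]
near+y [0.5533 0.0963 0.1193] [0.0017 0.0017]
near-y [0.539  0.003  0.1209] [0.0011 0.0011]
bore [0.5889 0.0423 0.1394] [0.0009 0.0009]
c [0.58706527 0.04250066 0.14222143] n [-0.46181164  0.08465881  0.88292859] tilt 28.002319309649423 yaw n 169.6119418435668 yaw from lf 81.31432561139908 up -9.948639654753107
tray top [[399, 257], [390, 259], [392, 264], [388, 260], [358, 277], [362, 280], [350, 279], [348, 284], [393, 293]] [[0.557, -0.366, 0.005], [0.552, -0.342, 0.005], [0.539, -0.347, 0.005], [0.549, -0.337, 0.005], [0.503, -0.257, 0.005], [0.495, -0.268, 0.005], [0.497, -0.236, 0.005], [0.484, -0.23, 0.005], [0.461, -0.35, 0.005]] [ 0.51536247 -0.30359282  0.005     ] [ 0.50262735 -0.31521958  0.005     ]
tray scene [[296, 213], [265, 230], [289, 252], [321, 234]] [[0.456, -0.35, 0.005], [0.593, -0.38, 0.005], [0.62, -0.248, 0.005], [0.484, -0.215, 0.005]] [ 0.53821844 -0.29818143  0.005     ] [ 0.54053957 -0.29489565  0.005     ]
rest [[175, 242], [177, 309], [141, 312], [138, 245]] [[0.591, 0.236, 0.01], [0.412, 0.224, 0.01], [0.403, 0.322, 0.01], [0.582, 0.337, 0.01]]
```

View pics/z1.png

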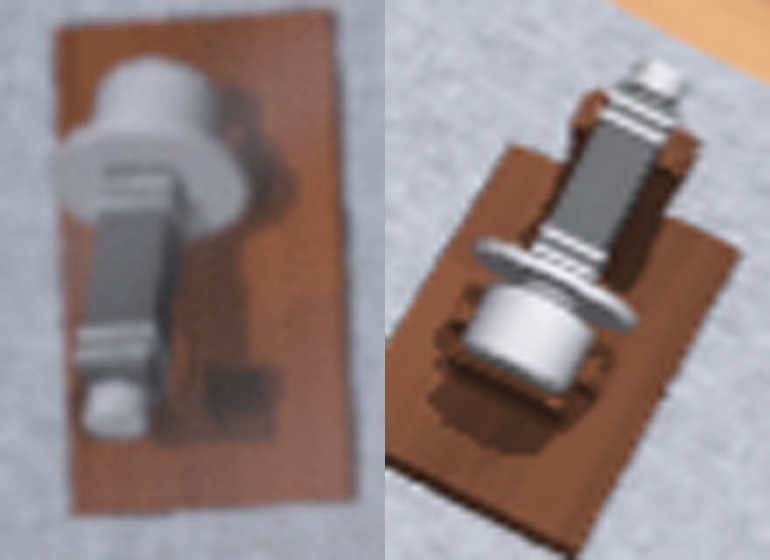

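The zoom gives the gauge's button end at (145.7,300.3) in the top view and (464.9,268.4) in the scene view. The flange centre is at (150.9,266) and (448.9,300). The rest's long side is yawed about 4.8°.

```bash
python3 - <<'E'
from h import *
B,e=tri((464.9,268.4),(145.7,300.3)); F,f=tri((448.9,300.0),(150.9,266)); print("button",B,e,"flange",F,f)
d=B-F; print(np.linalg.norm(d),"elev",np.degrees(np.arcsin(d[2]/np.linalg.norm(d))),"yaw",np.degrees(np.arctan2(d[1],d[0])))
ya=np.radians(184.8); ax=np.array([np.cos(ya)*.866,np.sin(ya)*.866,.5])
g1=B-ax*.058; g2=F+ax*.0455; g=(g1+g2)/2; print("grip",g1,g2,g)
for P,n in ((g+ax*.058,"but"),(g-ax*.0455,"fl"),(g-ax*.086,"foot"),(g,"g")): print(n,proj("top",P),proj("scene",P))
tr=[onz("top",p,.012) for p in((348,230),(405,237),(397,297),(341,288))]; print("tray",np.mean(tr,0),np.round(tr,3))
# tcp frame: down-ish tool square to axis, y = closing along gauge y (level)
s=read_state(); r=Rq(s['tcp_rot']); print(r.as_matrix().round(3))
yl=np.cross([0,0,1],ax); yl/=np.linalg.norm(yl)
for sg in (1,-1):
    z=np.cross(ax,yl); z=z*np.sign(-z[2]); y=sg*yl; x=np.cross(y,z)
    M=np.array([x,y,z]).T; rv=np.degrees((r.inv()*R.from_matrix(M)).as_rotvec())
    print(sg,M.round(3).tolist(),"rotvec tool",rv.round(2), "tcp target",(g+z*.0187).round(4))
E
```

```text
button [0.43393348 0.27322461 0.13545553] [np.float64(0.0010400226710000338), np.float64(0.001040022671000111)] flange [0.52188318 0.28003328 0.07826689] [np.float64(0.0009493096921331536), np.float64(0.0009493096921330121)]
0.1051287167457826 elev 32.95545285597224 yaw -175.57324256679007
grip [0.48398533 0.27742758 0.10645553] [0.48261837 0.27673613 0.10101689] [0.48330185 0.27708185 0.10373621]
but [[145.7584991  300.76109602]] [[464.2932658  268.80525103]]
fl [[150.13082452 265.83215018]] [[448.76955357 299.64656974]]
foot [[151.77333321 252.87771375]] [[442.62419734 311.89464444]]
g [[148.24008255 280.85590901]] [[455.62516954 286.0090405 ]]
tray [ 0.54065444 -0.29551685  0.012     ] [[ 0.628 -0.229  0.012]
 [ 0.611 -0.381  0.012]
 [ 0.451 -0.36   0.012]
 [ 0.473 -0.212  0.012]]
[[-0.958  0.288 -0.001]
 [ 0.288  0.958 -0.002]
 [ 0.    -0.002 -1.   ]]
1 [[0.863, 0.084, -0.498], [0.072, -0.996, -0.042], [-0.5, 0.0, -0.866]] rotvec tool [ 41.11  -7.69 153.61] tcp target [0.474  0.2763 0.0875]
-1 [[-0.863, -0.084, -0.498], [-0.072, 0.996, -0.042], [0.5, -0.0, -0.866]] rotvec tool [  5.54  29.61 -21.05] tcp target [0.474  0.2763 0.0875]
```

```bash
cat >> h.py <<'E'
def frame(elev,yaw,ysign=1,roll=0):
    """tool rotation: z points elev deg below level towards yaw; y level, towards +left of yaw"""
    e,a=np.radians([elev,yaw]); z=np.array([np.cos(e)*np.cos(a),np.cos(e)*np.sin(a),-np.sin(e)])
    y=ysign*np.array([-np.sin(a),np.cos(a),0]); return R.from_matrix(np.array([np.cross(y,z),y,z]).T)*R.from_euler('z',roll,degrees=True)
def plan(Rt,pt,show=True):
    """turn (total rotvec deg, tool axes) then shift (tool axes after the turn, mm), from the measured pose"""
    s=read_state(); r=Rq(s['tcp_rot']); rv=np.degrees((r.inv()*Rt).as_rotvec())
    sh=Rt.inv().apply(np.array(pt)-s['tool_pos'])*1000
    print("turn",rv.round(2),"|",np.linalg.norm(rv).round(1),"shift mm",sh.round(1),"now",s['tool_pos'].round(4),"F",s['wrist_force'].round(1),"open",round(s['opening'],4),"t",round(s['t'],2))
GY=4.8
def gax(elev,yaw):  # gauge +z when head points elev below level toward yaw
    return -frame(elev,yaw).as_matrix()[:,2]
G=np.array([.4835,.277,.104]); GA=gax(30,GY)
BO=np.array([.588,.0424,.141]); BY=-9.6; BA=gax(62,BY)
TR=np.array([.5395,-.297,.005])
E
python3 - <<'E'
from h import *
Rt=frame(65,GY); z=Rt.as_matrix()[:,2]; T=G+.010*GA+.0187*z
print(T,GA,BA); plan(Rt,T-.10*z); 
E
```

```text
[0.48274536 0.27693663 0.09205204] [-0.86298813 -0.07246714  0.5       ] [-0.4628971   0.07829318  0.88294759]
turn [ -4.79 -24.73 -21.15] | 32.9 shift mm [-194.7 -345.4  133.7] now [0.1796 0.5981 0.2216] F [ 0.4 -0.1 -0.8] open 0.0868 t 0.1
```

```bash
r='{"ax":-0.96,"ay":-4.95,"az":-4.23}'; python3 -m handwheel '[{"ax":-0.96,"ay":-4.95,"az":-4.23,"grip":108},{"ax":-0.96,"ay":-4.95,"az":-4.23,"grip":108},{"ax":-0.96,"ay":-4.95,"az":-4.23,"grip":108},{"ax":-0.96,"ay":-4.95,"az":-4.23,"grip":108},{"ax":-0.96,"ay":-4.95,"az":-4.23,"grip":108},{"grip":108}]' 55
python3 -m handwheel '[{"dx":-0.016,"dy":-0.029,"dz":0.009},{"dx":-0.016,"dy":-0.029,"dz":0.009},{"dx":-0.016,"dy":-0.029,"dz":0.009},{"dx":-0.016,"dy":-0.029,"dz":0.009},{"dx":-0.016,"dy":-0.029,"dz":0.009},{"dx":-0.016,"dy":-0.029,"dz":0.009}]'
python3 - <<'E'
from h import *
Rt=frame(65,GY); z=Rt.as_matrix()[:,2]; T=G+.010*GA+.0187*z
plan(Rt,T-.10*z); 
E
```

```text
turn [ -4.79 -24.73 -21.15] | 32.9 shift mm [-194.7 -345.4  133.7] now [0.1796 0.5981 0.2216] F [ 0.4 -0.1 -0.8] open 0.0868 t 0.1$[0]: bad value
$[0]: bad value
```

```bash
python3 -m handwheel '[{"ax":-0.96,"ay":-4.95,"az":-4.23,"dx":0,"dy":0,"dz":0,"grip":108}]' 55
python3 -m handwheel --help | head -20
```

```text
t: 0.2
tool_pos: [0.1819, 0.5979, 0.2217]
tcp_rot: [0.045, 0.11, 0.993, 0.001]
wrist_force: [0.4, -0.4, -0.0]
opening: 0.0838
grip_force: 0.0invalid input: not JSON, or not a number
```

```bash
python3 -m handwheel '[{"ax":-0.96,"ay":-4.95,"az":-4.23,"dx":0,"dy":0,"dz":0,"grip":108},{"ax":-0.96,"ay":-4.95,"az":-4.23,"dx":0,"dy":0,"dz":0,"grip":108},{"ax":-0.96,"ay":-4.95,"az":-4.23,"dx":0,"dy":0,"dz":0,"grip":108},{"ax":-0.96,"ay":-4.95,"az":-4.23,"dx":0,"dy":0,"dz":0,"grip":108}]' >/dev/null
python3 -m handwheel '[{"ax":0,"ay":0,"az":0,"dx":-0.016,"dy":-0.029,"dz":0.009,"grip":108},{"ax":0,"ay":0,"az":0,"dx":-0.016,"dy":-0.029,"dz":0.009,"grip":108},{"ax":0,"ay":0,"az":0,"dx":-0.016,"dy":-0.029,"dz":0.009,"grip":108},{"ax":0,"ay":0,"az":0,"dx":-0.016,"dy":-0.029,"dz":0.009,"grip":108},{"ax":0,"ay":0,"az":0,"dx":-0.016,"dy":-0.029,"dz":0.009,"grip":108},{"ax":0,"ay":0,"az":0,"dx":-0.016,"dy":-0.029,"dz":0.009,"grip":108}]' >/dev/null
python3 -m handwheel '[{"ax":0,"ay":0,"az":0,"dx":-0.016,"dy":-0.029,"dz":0.009,"grip":108},{"ax":0,"ay":0,"az":0,"dx":-0.016,"dy":-0.029,"dz":0.009,"grip":108},{"ax":0,"ay":0,"az":0,"dx":-0.016,"dy":-0.029,"dz":0.009,"grip":108},{"ax":0,"ay":0,"az":0,"dx":-0.016,"dy":-0.029,"dz":0.009,"grip":108},{"ax":0,"ay":0,"az":0,"dx":-0.016,"dy":-0.029,"dz":0.009,"grip":108},{"ax":0,"ay":0,"az":0,"dx":0,"dy":0,"dz":0,"grip":108}]'
python3 - <<'E'
from h import *
Rt=frame(65,GY); z=Rt.as_matrix()[:,2]; T=G+.010*GA+.0187*z
plan(Rt,T-.10*z); 
E
```

```text
t: 1.8
tool_pos: [0.4086, 0.2943, 0.2064]
tcp_rot: [0.217, -0.038, 0.975, 0.009]
wrist_force: [-0.3, -0.4, 0.2]
opening: 0.0504
grip_force: 0.0
turn [-0.09  0.05 -0.26] | 0.3 shift mm [-17.3 -23.5  34.2] now [0.4086 0.2943 0.2064] F [-0.3 -0.4  0.2] open 0.0504 t 1.8
```

```bash
python3 -m handwheel '[{"ax":0,"ay":0,"az":-0.25,"dx":-0.0085,"dy":-0.012,"dz":0.017,"grip":108},{"ax":0,"ay":0,"az":0,"dx":-0.0085,"dy":-0.0115,"dz":0.017,"grip":108},{"ax":0,"ay":0,"az":0,"dx":0,"dy":0,"dz":0.025,"grip":108},{"ax":0,"ay":0,"az":0,"dx":0,"dy":0,"dz":0.025,"grip":108},{"ax":0,"ay":0,"az":0,"dx":0,"dy":0,"dz":0,"grip":108},{"ax":0,"ay":0,"az":0,"dx":0,"dy":0,"dz":0,"grip":108}]'
python3 - <<'E'
from h import *
from z import *
Rt=frame(65,GY); z=Rt.as_matrix()[:,2]; T=G+.010*GA+.0187*z
plan(Rt,T); s=grab_frame("scene");t=grab_frame("top")
cv2.imwrite("pics/g1.png",np.hstack([crop(t,115,235,80,100,5),crop(s,415,225,80,100,5)]))
p=read_state()['tool_pos']; print(proj("scene",p),proj("top",p))
E
```

```text
t: 2.4
tool_pos: [0.4591, 0.2788, 0.1374]
tcp_rot: [0.216, -0.043, 0.975, 0.009]
wrist_force: [0.5, 0.2, 0.6]
opening: 0.0506
grip_force: 0.0
turn [ 0.06 -0.05  0.24] | 0.3 shift mm [-2.1 -3.8 51. ] now [0.4591 0.2788 0.1374] F [0.5 0.2 0.6] open 0.0506 t 2.4
[[462.82560491 273.93110797]] [[142.80068161 289.82942157]]
```

View pics/g1.png

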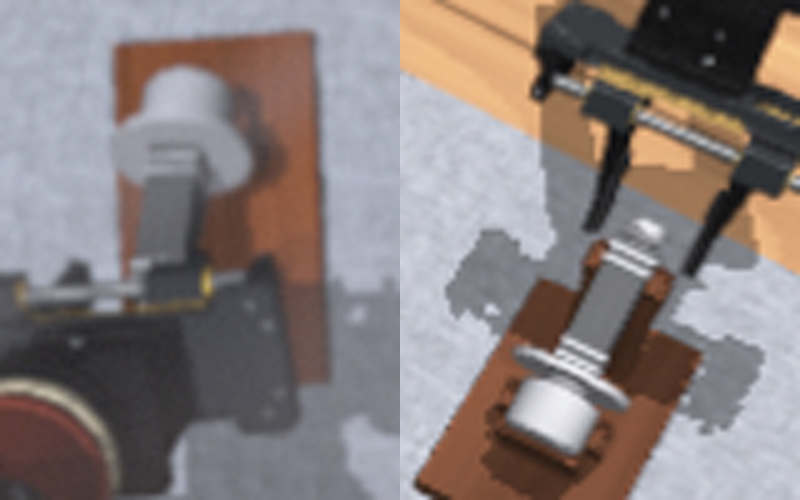

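The crop shows the fingertips straddling the handle, with their midpoint at about (463,275). That agrees with the projected TCP at (463,274). I'll move in and grip.

```bash
python3 -m handwheel '[{"ax":0,"ay":0,"az":0.2,"dx":-0.002,"dy":-0.0038,"dz":0.005,"grip":108},{"ax":0,"ay":0,"az":0,"dx":0,"dy":0,"dz":0.012,"grip":108},{"ax":0,"ay":0,"az":0,"dx":0,"dy":0,"dz":0.012,"grip":108},{"ax":0,"ay":0,"az":0,"dx":0,"dy":0,"dz":0.012,"grip":108},{"ax":0,"ay":0,"az":0,"dx":0,"dy":0,"dz":0.010,"grip":108},{"ax":0,"ay":0,"az":0,"dx":0,"dy":0,"dz":0,"grip":108}]' 
python3 - <<'E'
from h import *
Rt=frame(65,GY); z=Rt.as_matrix()[:,2]; T=G+.010*GA+.0187*z
plan(Rt,T)
E
```

```text
t: 3.1
tool_pos: [0.4829, 0.276, 0.0902]
tcp_rot: [0.215, -0.041, 0.976, 0.009]
wrist_force: [-0.4, 0.3, 0.4]
opening: 0.0502
grip_force: 0.0
turn [ 0.   -0.13  0.01] | 0.1 shift mm [-0.7  0.9 -1.7] now [0.4829 0.276  0.0902] F [-0.4  0.3  0.4] open 0.0502 t 3.1
```

```bash
python3 -m handwheel '[{"ax":0,"ay":0,"az":0,"dx":0,"dy":0.0005,"dz":-0.001,"grip":200},{"ax":0,"ay":0,"az":0,"dx":0,"dy":0,"dz":0,"grip":200},{"ax":0,"ay":0,"az":0,"dx":0,"dy":0,"dz":0,"grip":200},{"ax":0,"ay":0,"az":0,"dx":0,"dy":0,"dz":0,"grip":200},{"ax":0,"ay":0,"az":0,"dx":0,"dy":0,"dz":0,"grip":200},{"ax":0,"ay":0,"az":0,"dx":0,"dy":0,"dz":0,"grip":200}]' 15
```

```text
t: 3.7
tool_pos: [0.4834, 0.2774, 0.0941]
tcp_rot: [0.217, -0.041, 0.975, 0.01]
wrist_force: [-2.1, -0.8, 5.2]
opening: 0.0256
grip_force: 15.0
```

```bash
python3 -m handwheel '[{"ax":0,"ay":0,"az":0,"dx":0,"dy":0,"dz":0,"grip":255},{"ax":0,"ay":0,"az":0,"dx":0,"dy":0,"dz":0,"grip":255},{"ax":0,"ay":0,"az":0,"dx":0,"dy":0,"dz":0,"grip":255},{"ax":0,"ay":0,"az":0,"dx":0,"dy":0,"dz":0,"grip":255}]' 58
python3 - <<'E'
from h import *
Rt=frame(65,GY); z=Rt.as_matrix()[:,2]; T=G+.010*GA+.0187*z
plan(Rt,T); plan(Rt,T+[0,0,.06])
E
```

```text
t: 4.1
tool_pos: [0.4834, 0.2774, 0.0941]
tcp_rot: [0.217, -0.041, 0.975, 0.01]
wrist_force: [-3.2, -0.1, 6.1]
opening: 0.026
grip_force: 57.9
turn [ 0.09  0.1  -0.  ] | 0.1 shift mm [ 1.5 -0.4  1.6] now [0.4834 0.2774 0.0941] F [-3.2 -0.1  6.1] open 0.026 t 4.1
turn [ 0.09  0.1  -0.  ] | 0.1 shift mm [-23.9  -0.4 -52.8] now [0.4834 0.2774 0.0941] F [-3.2 -0.1  6.1] open 0.026 t 4.1
```

```bash
python3 -m handwheel '[{"ax":0,"ay":0,"az":0,"dx":-0.002,"dy":0,"dz":-0.0043,"grip":255},{"ax":0,"ay":0,"az":0,"dx":-0.0042,"dy":0,"dz":-0.009,"grip":255},{"ax":0,"ay":0,"az":0,"dx":-0.0085,"dy":0,"dz":-0.018,"grip":255},{"ax":0,"ay":0,"az":0,"dx":-0.0127,"dy":0,"dz":-0.0272,"grip":255},{"ax":0,"ay":0,"az":0,"dx":-0.0127,"dy":0,"dz":-0.0272,"grip":255},{"ax":0,"ay":0,"az":0,"dx":-0.0127,"dy":0,"dz":-0.0272,"grip":255},{"ax":0,"ay":0,"az":0,"dx":-0.0085,"dy":0,"dz":-0.018,"grip":255},{"ax":0,"ay":0,"az":0,"dx":0,"dy":0,"dz":0,"grip":255}]' 
python3 - <<'E'
from h import *
Rt=frame(97,BY); z=Rt.as_matrix()[:,2]; 
print(z,Rt.as_matrix()[:,1])
M=BO+BA*(.096+.045)   # grip point with foot 45 mm off mouth
plan(Rt,M+.0187*z)
E
```

```text
t: 4.9
tool_pos: [0.4848, 0.2781, 0.2425]
tcp_rot: [0.22, -0.041, 0.975, 0.011]
wrist_force: [0.7, 0.7, -3.3]
opening: 0.0254
grip_force: 57.9
[-0.12016269  0.020324   -0.99254615] [0.16676875 0.98599604 0.        ]
turn [ 2.57 32.2  14.43] | 35.4 shift mm [ -71.5 -215.2  -13.3] now [0.4848 0.2781 0.2425] F [ 0.7  0.7 -3.3] open 0.0254 t 4.9
```

```bash
python3 -m handwheel '[{"ax":0,"ay":0,"az":0,"dx":-0.01,"dy":0,"dz":-0.03,"grip":255},{"ax":0.52,"ay":6.44,"az":2.89,"dx":0,"dy":0,"dz":0,"grip":255},{"ax":0.52,"ay":6.44,"az":2.89,"dx":0,"dy":0,"dz":0,"grip":255},{"ax":0.52,"ay":6.44,"az":2.89,"dx":0,"dy":0,"dz":0,"grip":255},{"ax":0.52,"ay":6.44,"az":2.89,"dx":0,"dy":0,"dz":0,"grip":255},{"ax":0.52,"ay":6.44,"az":2.89,"dx":0,"dy":0,"dz":0,"grip":255}]' >/dev/null
python3 -m handwheel '[{"ax":0,"ay":0,"az":0,"dx":-0.010,"dy":-0.03,"dz":0,"grip":255},{"ax":0,"ay":0,"az":0,"dx":-0.010,"dy":-0.031,"dz":0,"grip":255},{"ax":0,"ay":0,"az":0,"dx":-0.010,"dy":-0.031,"dz":0,"grip":255},{"ax":0,"ay":0,"az":0,"dx":-0.010,"dy":-0.031,"dz":0,"grip":255},{"ax":0,"ay":0,"az":0,"dx":-0.010,"dy":-0.031,"dz":0,"grip":255},{"ax":0,"ay":0,"az":0,"dx":-0.010,"dy":-0.031,"dz":0,"grip":255},{"ax":0,"ay":0,"az":0,"dx":-0.010,"dy":-0.03,"dz":0,"grip":255},{"ax":0,"ay":0,"az":0,"dx":0,"dy":0,"dz":0,"grip":255}]' 
python3 - <<'E'
from h import *
from z import *
Rt=frame(97,BY); z=Rt.as_matrix()[:,2]
M=BO+BA*(.096+.045)   # grip point with foot 45 mm off mouth
plan(Rt,M+.0187*z)
s=grab_frame("scene");t=grab_frame("top")
cv2.imwrite("pics/i1.png",np.hstack([crop(t,205,180,80,100,5),crop(s,325,180,80,100,5)]))
st=read_state(); g=st['tool_pos']-.0187*Rq(st['tcp_rot']).as_matrix()[:,2]
for k in(0,.030,.038,.043):
  print(k,proj("scene",g-(.096-k)*BA),proj("top",g-(.096-k)*BA))
E
```

```text
t: 6.3
tool_pos: [0.5118, 0.0495, 0.2594]
tcp_rot: [-0.065, 0.086, 0.994, 0.002]
wrist_force: [-0.8, 0.7, -4.5]
opening: 0.0255
grip_force: 57.9
turn [-0.36 -0.4  -0.32] | 0.6 shift mm [-9.3  5.7 11.5] now [0.5118 0.0495 0.2594] F [-0.8  0.7 -4.5] open 0.0255 t 6.3
0 [[378.52933171 243.27775042]] [[234.85164421 249.26775515]]
0.03 [[382.89406059 234.69698771]] [[231.97708293 254.24884184]]
0.038 [[384.07163503 232.38272651]] [[231.19174716 255.60998357]]
0.043 [[384.81058333 230.93065465]] [[230.69678593 256.46791498]]
```

View pics/i1.png

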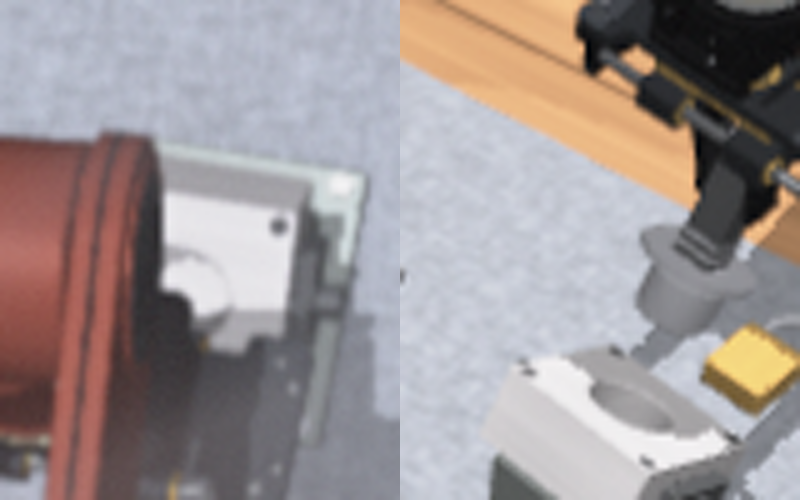

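The scene crop shows the held gauge above the bore with its flange centre at about (384.8,231), as predicted. The foot, at about (380,243.5), is 1.5 px to the right of the prediction, so the gauge may have drooped slightly in the grip. I'll line up over the bore and look closer.

```bash
python3 -m handwheel '[{"ax":-0.36,"ay":-0.4,"az":-0.32,"dx":-0.009,"dy":0.0057,"dz":0,"grip":255},{"ax":0,"ay":0,"az":0,"dx":0,"dy":0,"dz":0.01,"grip":255},{"ax":0,"ay":0,"az":0,"dx":0,"dy":0,"dz":0,"grip":255},{"ax":0,"ay":0,"az":0,"dx":0,"dy":0,"dz":0,"grip":255}]' 
python3 - <<'E'
from h import *
from z import *
Rt=frame(97,BY); z=Rt.as_matrix()[:,2]
M=BO+BA*(.096+.045)
plan(Rt,M+.0187*z)
s=grab_frame("scene")
st=read_state(); g=st['tool_pos']-.0187*Rq(st['tcp_rot']).as_matrix()[:,2]
im=crop(s,345,205,60,75,8)
f=g-.053*BA
for a,c in ((62,(0,255,0)),(65,(0,0,255))):
  A=gax(a,BY)
  for k in(0,.030):
    P=f-(.043-k)*A; u,v=proj("scene",P)[0]; cv2.circle(im,(int((u-345+.5)*8),int((v-205+.5)*8)),2,c,-1); print(a,k,(u-345+.5)*8,(v-205+.5)*8)
for k,P in(("fl",f),("bore",BO)):
    u,v=proj("scene",P)[0]; cv2.circle(im,(int((u-345+.5)*8),int((v-205+.5)*8)),2,(255,0,0),-1)
cv2.imwrite("pics/i2.png",im)
E
```

```text
t: 6.8
tool_pos: [0.52, 0.0582, 0.2496]
tcp_rot: [-0.061, 0.081, 0.995, 0.006]
wrist_force: [1.0, 0.7, -3.3]
opening: 0.0258
grip_force: 57.9
turn [0.09 0.01 0.31] | 0.3 shift mm [-1.5 -4.2  2.5] now [0.52   0.0582 0.2496] F [ 1.   0.7 -3.3] open 0.0258 t 6.8
62 0 268.55797584601714 348.52249744351775
62 0.03 303.4306512407311 280.22605388620195
65 0 271.9297061288894 347.6921473377181
65 0.03 304.4476309493889 279.9970355820169
```

View pics/i2.png

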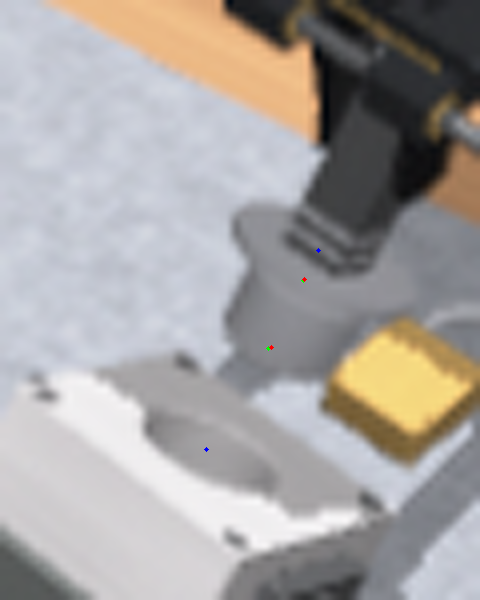

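The flange centre is at about (324,250) and the foot centre at (280,350) in the crop. Both are about 1 px right of prediction, and the bore at (208,452) matches. I'll nudge the gauge by that amount and come down along the axis to near the mouth.

```bash
python3 -m handwheel '[{"ax":0,"ay":0,"az":0.3,"dx":-0.002,"dy":-0.005,"dz":0.002,"grip":255},{"ax":0,"ay":0,"az":0,"dx":-0.0057,"dy":0,"dz":0.0082,"grip":255},{"ax":0,"ay":0,"az":0,"dx":-0.0057,"dy":0,"dz":0.0082,"grip":255},{"ax":0,"ay":0,"az":0,"dx":-0.0057,"dy":0,"dz":0.0082,"grip":255},{"ax":0,"ay":0,"az":0,"dx":-0.003,"dy":0,"dz":0.0045,"grip":255},{"ax":0,"ay":0,"az":0,"dx":0,"dy":0,"dz":0,"grip":255},{"ax":0,"ay":0,"az":0,"dx":0,"dy":0,"dz":0,"grip":255}]' 
python3 - <<'E'
from h import *
from z import *
Rt=frame(97,BY); z=Rt.as_matrix()[:,2]
M=BO+BA*(.096+.045-.035)
plan(Rt,M+.0187*z)
s=grab_frame("scene")
st=read_state(); g=st['tool_pos']-.0187*Rq(st['tcp_rot']).as_matrix()[:,2]
im=crop(s,345,215,55,65,9)
for k,P in(("fl",g-.053*BA),("foot",g-.096*BA),("bore",BO)):
    u,v=proj("scene",P)[0]; print(k,(u-345+.5)*9,(v-215+.5)*9); cv2.circle(im,(int((u-345+.5)*9),int((v-215+.5)*9)),2,(255,0,0),-1)
cv2.imwrite("pics/i3.png",im)
E
```

```text
t: 7.55
tool_pos: [0.5377, 0.0496, 0.2167]
tcp_rot: [-0.06, 0.084, 0.995, 0.006]
wrist_force: [0.3, 1.1, -4.1]
opening: 0.0256
grip_force: 57.9
turn [ 0.11  0.07 -0.05] | 0.1 shift mm [1.2 1.3 0.9] now [0.5377 0.0496 0.2167] F [ 0.3  1.1 -4.1] open 0.0256 t 7.55
fl 294.6785116388697 280.35799206559165
foot 239.75427616337396 388.43713201616043
bore 232.63338827186993 415.58478079131885
```

View pics/i3.png

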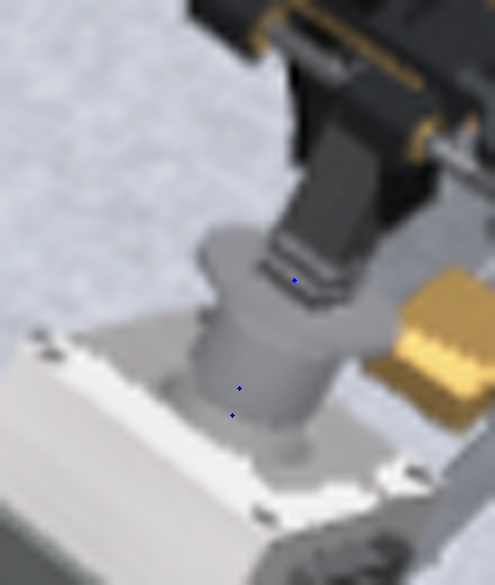

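The crop shows the foot at the mouth, with its centre at about (248,399). Going down the axis from there lands on the bore's centre at (236,420). I'll insert in two stages and watch the force.

```bash
python3 -m handwheel '[{"ax":0,"ay":0,"az":0,"dx":-0.0034,"dy":0,"dz":0.0049,"grip":255},{"ax":0,"ay":0,"az":0,"dx":-0.0034,"dy":0,"dz":0.0049,"grip":255},{"ax":0,"ay":0,"az":0,"dx":-0.0034,"dy":0,"dz":0.0049,"grip":255},{"ax":0,"ay":0,"az":0,"dx":0,"dy":0,"dz":0,"grip":255}]' 
python3 -m handwheel '[{"ax":0,"ay":0,"az":0,"dx":-0.0034,"dy":0,"dz":0.0049,"grip":255},{"ax":0,"ay":0,"az":0,"dx":-0.0034,"dy":0,"dz":0.0049,"grip":255},{"ax":0,"ay":0,"az":0,"dx":0,"dy":0,"dz":0,"grip":255}]' 
python3 - <<'E'
from h import *
Rt=frame(97,BY); z=Rt.as_matrix()[:,2]
plan(Rt,BO+BA*(.096-.038)+.0187*z)
st=read_state(); print(st['torque'])
E
```

```text
t: 8.0
tool_pos: [0.5456, 0.0481, 0.1998]
tcp_rot: [-0.061, 0.084, 0.995, 0.006]
wrist_force: [0.8, -0.5, -3.8]
opening: 0.0255
grip_force: 57.9
t: 8.3
tool_pos: [0.5512, 0.0472, 0.1895]
tcp_rot: [-0.061, 0.084, 0.995, 0.006]
wrist_force: [-0.9, -0.2, -3.7]
opening: 0.0257
grip_force: 57.9
turn [ 0.1   0.03 -0.06] | 0.1 shift mm [-9.4  1.4 14.8] now [0.5512 0.0472 0.1895] F [-0.9 -0.2 -3.7] open 0.0257 t 8.3
[-0.05235846  0.00804762  0.02818884]
```

```bash
python3 -m handwheel '[{"ax":0,"ay":0,"az":0,"dx":-0.0034,"dy":0,"dz":0.0049,"grip":255},{"ax":0,"ay":0,"az":0,"dx":-0.0034,"dy":0,"dz":0.0049,"grip":255},{"ax":0,"ay":0,"az":0,"dx":-0.0011,"dy":0,"dz":0.0016,"grip":255},{"ax":0,"ay":0,"az":0,"dx":0,"dy":0,"dz":0,"grip":255}]' 
python3 -m handwheel '[{"ax":0,"ay":0,"az":0,"dx":-0.0011,"dy":0,"dz":0.0016,"grip":255},{"ax":0,"ay":0,"az":0,"dx":0,"dy":0,"dz":0,"grip":255}]' 
python3 -m handwheel '[{"ax":0,"ay":0,"az":0,"dx":-0.0011,"dy":0,"dz":0.0016,"grip":255},{"ax":0,"ay":0,"az":0,"dx":0,"dy":0,"dz":0,"grip":255}]'
```

```text
t: 8.7
tool_pos: [0.5577, 0.0462, 0.1777]
tcp_rot: [-0.06, 0.084, 0.995, 0.006]
wrist_force: [0.0, 0.3, -4.4]
opening: 0.0257
grip_force: 57.9
t: 8.9
tool_pos: [0.5588, 0.046, 0.1766]
tcp_rot: [-0.06, 0.084, 0.995, 0.006]
wrist_force: [0.6, -0.5, -5.1]
opening: 0.0257
grip_force: 57.9
t: 9.1
tool_pos: [0.5591, 0.0459, 0.1764]
tcp_rot: [-0.06, 0.084, 0.995, 0.006]
wrist_force: [-6.3, 0.0, 5.5]
opening: 0.0256
grip_force: 57.9
```

```bash
python3 -m handwheel '[{"ax":0,"ay":0,"az":0,"dx":-0.0009,"dy":0,"dz":0.0012,"grip":255},{"ax":0,"ay":0,"az":0,"dx":0,"dy":0,"dz":0,"grip":255}]' 
python3 -m handwheel '[{"ax":0,"ay":0,"az":0,"dx":-0.0009,"dy":0,"dz":0.0012,"grip":255},{"ax":0,"ay":0,"az":0,"dx":0,"dy":0,"dz":0,"grip":255}]'
python3 - <<'E'
from h import *
from z import *
Rt=frame(97,BY); z=Rt.as_matrix()[:,2]
plan(Rt,BO+BA*(.096-.038)+.0187*z)
st=read_state(); print(st['torque'])
s=grab_frame("scene");st=read_state(); g=st['tool_pos']-.0187*Rq(st['tcp_rot']).as_matrix()[:,2]
cv2.imwrite("pics/i4.png",crop(s,340,215,60,65,9))
E
```

```text
t: 9.3
tool_pos: [0.5591, 0.0459, 0.1764]
tcp_rot: [-0.061, 0.084, 0.995, 0.006]
wrist_force: [-12.5, 0.1, 13.0]
opening: 0.0256
grip_force: 58.0
t: 9.5
tool_pos: [0.5592, 0.0458, 0.1762]
tcp_rot: [-0.062, 0.084, 0.995, 0.006]
wrist_force: [-18.3, -0.9, 21.2]
opening: 0.0255
grip_force: 58.0
turn [ 0.07 -0.12 -0.02] | 0.1 shift mm [0.2 1.5 2.6] now [0.5592 0.0458 0.1762] F [-18.3  -0.9  21.2] open 0.0255 t 9.5
[0.31651498 3.0772412  0.16151797]
```

View pics/i4.png

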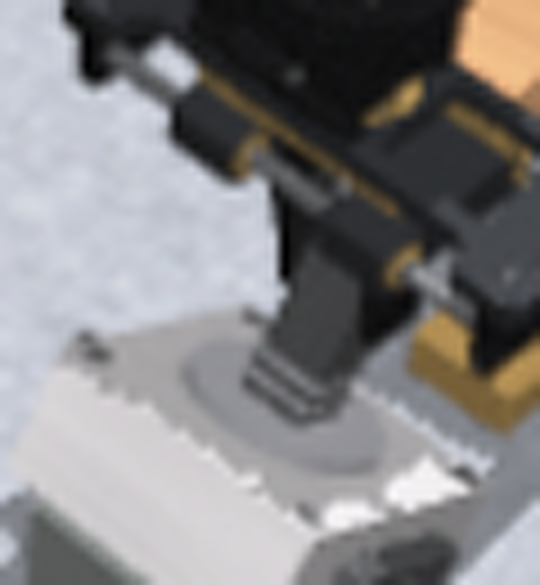

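The crop shows the flange lying flat on the housing face, centred at about (285,405). I'll ease the push, let go and back off.

```bash
python3 -m handwheel '[{"ax":0,"ay":0,"az":0,"dx":0.0009,"dy":0,"dz":-0.0012,"grip":255},{"ax":0,"ay":0,"az":0,"dx":0,"dy":0,"dz":0,"grip":255}]' 
python3 -m handwheel '[{"ax":0,"ay":0,"az":0,"dx":0.0003,"dy":0,"dz":-0.0004,"grip":108},{"ax":0,"ay":0,"az":0,"dx":0,"dy":0,"dz":0,"grip":108},{"ax":0,"ay":0,"az":0,"dx":0,"dy":0,"dz":0,"grip":108},{"ax":0,"ay":0,"az":0,"dx":0,"dy":0,"dz":0,"grip":108},{"ax":0,"ay":0,"az":0,"dx":0,"dy":0,"dz":0,"grip":108}]' 
python3 -m handwheel '[{"ax":0,"ay":0,"az":0,"dx":0,"dy":0,"dz":-0.01,"grip":108},{"ax":0,"ay":0,"az":0,"dx":0,"dy":0,"dz":-0.03,"grip":108},{"ax":0,"ay":0,"az":0,"dx":0,"dy":0,"dz":-0.04,"grip":108},{"ax":0,"ay":0,"az":0,"dx":0,"dy":0,"dz":-0.05,"grip":108},{"ax":0,"ay":0,"az":0,"dx":0,"dy":0,"dz":-0.03,"grip":108},{"ax":0,"ay":0,"az":0,"dx":0,"dy":0,"dz":0,"grip":108}]' 
python3 - <<'E'
from h import *
from z import *
Rt=frame(62,BY)
B=BO+BA*.106; print("button est",B)
plan(Rt,B+BA*.04)
t=grab_frame("top");s=grab_frame("scene")
cv2.imwrite("pics/b.png",t);cv2.imwrite("pics/bs.png",s)
for n in("top","scene"): print(n,[proj(n,BO+BA*k).round(1).tolist() for k in(0,.005,.092,.106)])
E
```

```text
t: 9.75
tool_pos: [0.5591, 0.0458, 0.1763]
tcp_rot: [-0.061, 0.084, 0.995, 0.006]
wrist_force: [-12.3, 0.3, 11.2]
opening: 0.0255
grip_force: 58.0
t: 10.25
tool_pos: [0.5603, 0.0458, 0.1739]
tcp_rot: [-0.06, 0.084, 0.995, 0.006]
wrist_force: [-0.5, 0.3, 0.3]
opening: 0.0491
grip_force: 0.0
t: 10.85
tool_pos: [0.5817, 0.042, 0.34]
tcp_rot: [-0.054, 0.084, 0.995, 0.006]
wrist_force: [-0.8, -0.4, 0.0]
opening: 0.0502
grip_force: 0.0
button est [0.53893291 0.05069908 0.23459244]
turn [  0.15 -34.25  -0.1 ] | 34.3 shift mm [88.   1.4 32.6] now [0.5817 0.042  0.34  ] F [-0.8 -0.4  0. ] open 0.0502 t 10.85
top [[[239.4, 239.1]], [[238.9, 239.8]], [[230.8, 253.8]], [[229.4, 256.1]]]
scene [[[370.3, 260.7]], [[371.0, 259.3]], [[383.5, 234.8]], [[385.6, 230.7]]]
```

```bash
python3 - <<'E'
from h import *
for n,f,a in(("scene","bs","scene0"),("top","b","top0")):
    A=cv2.imread(f"pics/{a}.png").astype(int);B=cv2.imread(f"pics/{f}.png").astype(int)
    print(n,"tcp",proj(n,read_state()['tool_pos']))
    u,v=proj(n,BO+BA*.06)[0].astype(int); x0,x1,y0,y1=u-18,u+22,v-22,v+26
    g=B[y0:y1,x0:x1].mean(2).astype(int); 
    print(x0,y0)
    for r in range(0,g.shape[0],1): print(y0+r," ".join("%3d"%k for k in g[r,4:36]))
    if n=="scene": continue
E
```

```text
scene tcp [[379.77813771 211.73656402]]
360 221
221 202 203 203 203 208 210 211 209 202 204 206 202 203 206 205 202 199 194 190 183 182 182 185 186 185 185 184 185 188 189 189 188
222 199 197 199 204 208 210 211 207 204 205 201 203 204 203 203 205 206 202 200 197 192 186 182 183 185 186 185 185 184 186 187 189
223 204 199 200 203 204 202 203 206 206 205 203 210 211 206 201 204 204 209 206 202 205 202 191 184 182 183 185 186 185 185 185 186
224 204 205 204 205 204 202 203 207 207 205 207 211 214 204 200 202 206 205 204 205 207 207 204 196 191 182 181 183 185 187 186 186
225 207 203 200 202 203 207 209 207 202 200 202 206 209 207 205 205 208 207 206 207 205 204 202 202 202 195 184 182 181 183 184 174
226 206 205 201 200 202 207 205 206 205 200 198 200 208 213 212 209 209 209 205 201 199 199 202 203 201 200 192 194 183 182 176 123
227 210 205 199 197 197 198 197 201 206 209 205 205 208 210 212 212 210 206 201 201 198 196 198 196 198 201 201 201 192 193 165 121
228 207 205 202 196 192 192 196 195 197 204 209 213 212 207 207 211 211 204 201 204 206 205 205 197 196 198 202 204 191 184 133 
[... 10965 characters left out ...]
 137 135 138 142 152 153 147 143 144 139
269 134 114  87  74  76  76  78  78  78  82 122 174 184 186 192 190 182 151 137 136 138 138 136 136 137 150 170 171 162 156 157 156
270 136 114  87  75  75  79  79  78  80  86 128 174 184 186 190 193 183 152 138 138 140 138 138 138 143 163 181 185 179 176 176 179
271 137 116  88  78  80  81  79  83  80  91 133 174 184 184 187 189 180 152 139 138 140 140 142 139 149 181 190 186 184 183 183 188
272 137 113  88  81  80  81  82  83  82  98 139 176 183 182 182 183 178 150 139 140 138 139 138 140 151 180 187 186 183 183 183 190
273 133 110  89  81  82  81  85  86  85 101 147 177 183 184 182 182 176 150 135 137 139 138 135 134 147 173 182 183 183 182 185 190
```

The scene pixels put the handle's axis within about 0.5 px of the expected bore axis, so the gauge stands seated. Next I'll align the tool with the axis, fingers shut, 40 mm above the button.

```bash
sed -i 's/^BO=.*/BO=np.array([.5877,.0409,.141]); BY=-9.6; BA=gax(62,BY)/' h.py
python3 -m handwheel '[{"ax":0,"ay":-6.85,"az":0,"dx":0,"dy":0,"dz":0,"grip":255},{"ax":0,"ay":-6.85,"az":0,"dx":0,"dy":0,"dz":0,"grip":255},{"ax":0,"ay":-6.85,"az":0,"dx":0,"dy":0,"dz":0,"grip":255},{"ax":0,"ay":-6.85,"az":0,"dx":0,"dy":0,"dz":0,"grip":255},{"ax":0,"ay":-6.85,"az":0,"dx":0,"dy":0,"dz":0,"grip":255}]' 20
python3 -m handwheel '[{"ax":0,"ay":0,"az":0,"dx":0.022,"dy":0,"dz":0.005,"grip":255},{"ax":0,"ay":0,"az":0,"dx":0.022,"dy":0,"dz":0.005,"grip":255},{"ax":0,"ay":0,"az":0,"dx":0.022,"dy":0,"dz":0.005,"grip":255},{"ax":0,"ay":0,"az":0,"dx":0.022,"dy":0,"dz":0.005,"grip":255},{"ax":0,"ay":0,"az":0,"dx":0,"dy":0,"dz":0,"grip":255},{"ax":0,"ay":0,"az":0,"dx":0,"dy":0,"dz":0,"grip":255}]' 
python3 - <<'E'
from h import *
plan(frame(62,BY),BO+BA*(.108+.02))
E
```

```text
t: 11.45
tool_pos: [0.5783, 0.0424, 0.3313]
tcp_rot: [0.237, 0.082, 0.968, -0.019]
wrist_force: [0.6, 0.5, -0.6]
opening: 0.0183
grip_force: 0.0
t: 12.05
tool_pos: [0.5107, 0.054, 0.2738]
tcp_rot: [0.235, 0.082, 0.968, -0.019]
wrist_force: [-0.5, 0.4, -0.1]
opening: 0.0004
grip_force: 0.0
turn [ 0.06 -0.7  -0.08] | 0.7 shift mm [-6.6 -0.1 25.9] now [0.5107 0.054  0.2738] F [-0.5  0.4 -0.1] open 0.0004 t 12.05
```

```bash
python3 -m handwheel '[{"ax":0,"ay":-0.7,"az":0,"dx":-0.0066,"dy":0,"dz":0.01,"grip":255},{"ax":0,"ay":0,"az":0,"dx":0,"dy":0,"dz":0.015,"grip":255},{"ax":0,"ay":0,"az":0,"dx":0,"dy":0,"dz":0,"grip":255},{"ax":0,"ay":0,"az":0,"dx":0,"dy":0,"dz":0,"grip":255}]' 20
python3 - <<'E'
from h import *
plan(frame(62,BY),BO+BA*(.108))
E
```

```text
t: 12.45
tool_pos: [0.5287, 0.0509, 0.2558]
tcp_rot: [0.241, 0.082, 0.967, -0.02]
wrist_force: [0.2, 0.3, 0.2]
opening: 0.0003
grip_force: 0.0
turn [ 0.04  0.03 -0.12] | 0.1 shift mm [ 1.  -0.  21.4] now [0.5287 0.0509 0.2558] F [0.2 0.3 0.2] open 0.0003 t 12.45
```

```bash
python3 -m handwheel '[{"ax":0,"ay":0,"az":0,"dx":0.001,"dy":0,"dz":0.008,"grip":255},{"ax":0,"ay":0,"az":0,"dx":0,"dy":0,"dz":0.007,"grip":255},{"ax":0,"ay":0,"az":0,"dx":0,"dy":0,"dz":0,"grip":255}]' | grep -E "pos|wrist"
for i in 1; do python3 -m handwheel '[{"ax":0,"ay":0,"az":0,"dx":0,"dy":0,"dz":0.002,"grip":255},{"ax":0,"ay":0,"az":0,"dx":0,"dy":0,"dz":0,"grip":255}]' | grep -E "pos|wrist"; done
python3 -m handwheel '[{"ax":0,"ay":0,"az":0,"dx":0,"dy":0,"dz":0.002,"grip":255},{"ax":0,"ay":0,"az":0,"dx":0,"dy":0,"dz":0,"grip":255}]' | grep -E "pos|wrist"
python3 -m handwheel '[{"ax":0,"ay":0,"az":0,"dx":0,"dy":0,"dz":0.002,"grip":255},{"ax":0,"ay":0,"az":0,"dx":0,"dy":0,"dz":0,"grip":255}]' | grep -E "pos|wrist"
python3 - <<'E'
from h import *
plan(frame(62,BY),BO+BA*(.108))
E
```

```text
tool_pos: [0.5341, 0.05, 0.2406]
wrist_force: [-0.1, 0.4, -1.0]
tool_pos: [0.5354, 0.0499, 0.24]
wrist_force: [-0.1, -0.6, 0.1]
tool_pos: [0.5363, 0.0498, 0.2383]
wrist_force: [-0.7, 0.4, -0.8]
tool_pos: [0.5372, 0.0496, 0.2363]
wrist_force: [-1.0, 0.4, 0.1]
turn [ 0.06  0.05 -0.1 ] | 0.1 shift mm [-0.5 -0.2  0.2] now [0.5372 0.0496 0.2363] F [-1.   0.4  0.1] open 0.0004 t 13.35
```

```bash
python3 -m handwheel '[{"ax":0,"ay":0,"az":0,"dx":0,"dy":0,"dz":0.002,"grip":255},{"ax":0,"ay":0,"az":0,"dx":0,"dy":0,"dz":0,"grip":255}]' | grep -E "pos|wrist"
python3 -m handwheel '[{"ax":0,"ay":0,"az":0,"dx":0,"dy":0,"dz":0.002,"grip":255},{"ax":0,"ay":0,"az":0,"dx":0,"dy":0,"dz":0,"grip":255}]' | grep -E "pos|wrist"
python3 -m handwheel '[{"ax":0,"ay":0,"az":0,"dx":0,"dy":0,"dz":0.002,"grip":255},{"ax":0,"ay":0,"az":0,"dx":0,"dy":0,"dz":0,"grip":255}]' | grep -E "pos|wrist"
```

```text
tool_pos: [0.5382, 0.0494, 0.2347]
wrist_force: [0.4, 0.5, 1.0]
tool_pos: [0.5392, 0.0493, 0.2334]
wrist_force: [-4.3, 0.5, 4.2]
tool_pos: [0.54, 0.0492, 0.2317]
wrist_force: [-5.2, 0.6, 5.6]
```

```bash
python3 -m handwheel '[{"ax":0,"ay":0,"az":0,"dx":0,"dy":0,"dz":0.002,"grip":255},{"ax":0,"ay":0,"az":0,"dx":0,"dy":0,"dz":0,"grip":255}]' | grep -E "pos|wrist"
python3 -m handwheel '[{"ax":0,"ay":0,"az":0,"dx":0,"dy":0,"dz":0.002,"grip":255},{"ax":0,"ay":0,"az":0,"dx":0,"dy":0,"dz":0,"grip":255}]' | grep -E "pos|wrist"
python3 -m handwheel '[{"ax":0,"ay":0,"az":0,"dx":0,"dy":0,"dz":0.001,"grip":255},{"ax":0,"ay":0,"az":0,"dx":0,"dy":0,"dz":0,"grip":255},{"ax":0,"ay":0,"az":0,"dx":0,"dy":0,"dz":0,"grip":255},{"ax":0,"ay":0,"az":0,"dx":0,"dy":0,"dz":0,"grip":255},{"ax":0,"ay":0,"az":0,"dx":0,"dy":0,"dz":0,"grip":255}]' | grep -E "pos|wrist"
```

```text
tool_pos: [0.5409, 0.049, 0.2301]
wrist_force: [-7.5, 0.4, 7.3]
tool_pos: [0.5419, 0.0489, 0.2285]
wrist_force: [-8.2, 0.3, 7.6]
tool_pos: [0.5422, 0.0488, 0.2278]
wrist_force: [-8.6, 1.1, 8.5]
```

```bash
python3 -m handwheel '[{"ax":0,"ay":0,"az":0,"dx":0,"dy":0,"dz":-0.003,"grip":255},{"ax":0,"ay":0,"az":0,"dx":0,"dy":0,"dz":-0.004,"grip":255},{"ax":0,"ay":0,"az":0,"dx":0,"dy":0,"dz":-0.01,"grip":255},{"ax":0,"ay":0,"az":0,"dx":0,"dy":0,"dz":-0.02,"grip":255},{"ax":0,"ay":0,"az":0,"dx":0,"dy":0,"dz":-0.03,"grip":255},{"ax":0,"ay":0,"az":0,"dx":0,"dy":0,"dz":0,"grip":255}]' | grep -E "pos|wrist"
python3 - <<'E'
from h import *
print(read_state()['qpos'].round(2))
for roll in(90,-90): plan(frame(62,BY,1,roll),BO+BA*(.106+.05))
E
```

```text
tool_pos: [0.5123, 0.0542, 0.2908]
wrist_force: [0.0, 0.4, 0.7]
[ 0.01 -0.49  2.11 -0.09  1.03 -1.37]
turn [ 0.47  0.26 89.88] | 89.9 shift mm [-0.5 -2.7 12.2] now [0.5123 0.0542 0.2908] F [0.  0.4 0.7] open 0.0004 t 15.45
turn [ -0.26   0.47 -90.11] | 90.1 shift mm [ 0.5  2.7 12.2] now [0.5123 0.0542 0.2908] F [0.  0.4 0.7] open 0.0004 t 15.45
```

```bash
python3 -m handwheel '[{"ax":0,"ay":0,"az":8.2,"dx":0,"dy":0,"dz":0,"grip":108},{"ax":0,"ay":0,"az":8.2,"dx":0,"dy":0,"dz":0,"grip":108},{"ax":0,"ay":0,"az":8.2,"dx":0,"dy":0,"dz":0,"grip":108}]' | grep -E "pos|wrist"
python3 -c "
from h import *
print(read_state()['qpos'].round(2))"
python3 -m handwheel '[{"ax":0,"ay":0,"az":8.2,"dx":0,"dy":0,"dz":0,"grip":108},{"ax":0,"ay":0,"az":8.2,"dx":0,"dy":0,"dz":0,"grip":108},{"ax":0,"ay":0,"az":8.2,"dx":0,"dy":0,"dz":0,"grip":108},{"ax":0,"ay":0,"az":8.2,"dx":0,"dy":0,"dz":0,"grip":108},{"ax":0,"ay":0,"az":8.2,"dx":0,"dy":0,"dz":0,"grip":108},{"ax":0,"ay":0,"az":8.2,"dx":0,"dy":0,"dz":0,"grip":108},{"ax":0,"ay":0,"az":8.2,"dx":0,"dy":0,"dz":0,"grip":108},{"ax":0,"ay":0,"az":8.2,"dx":0,"dy":0,"dz":0,"grip":108}]' | grep -E "pos|wrist"
python3 - <<'E'
from h import *
print(read_state()['qpos'].round(2))
for roll in(90,): plan(frame(62,BY,1,roll),BO+BA*(.106+.03))
E
```

```text
tool_pos: [0.5111, 0.0539, 0.2853]
wrist_force: [0.4, 0.3, 0.9]
[ 0.01 -0.48  2.12 -0.09  1.02 -0.93]
tool_pos: [0.5111, 0.0539, 0.2851]
wrist_force: [0.8, 0.1, -0.4]
[ 0.01 -0.48  2.12 -0.09  1.02  0.21]
turn [ 0.01 -0.05 -0.65] | 0.6 shift mm [-0.   1.  27.7] now [0.5111 0.0539 0.2851] F [ 0.8  0.1 -0.4] open 0.0503 t 16.55
```

```bash
python3 -m handwheel '[{"ax":0,"ay":0,"az":-0.6,"dx":0,"dy":0.001,"dz":0.02,"grip":108},{"ax":0,"ay":0,"az":0,"dx":0,"dy":0,"dz":0.02,"grip":108},{"ax":0,"ay":0,"az":0,"dx":0,"dy":0,"dz":0.02,"grip":108},{"ax":0,"ay":0,"az":0,"dx":0,"dy":0,"dz":0,"grip":108},{"ax":0,"ay":0,"az":0,"dx":0,"dy":0,"dz":0,"grip":108}]' | grep -E "pos|wrist"
python3 - <<'E'
from h import *
for roll in(90,): plan(frame(62,BY,1,roll),BO+BA*(.0525))
E
```

```text
tool_pos: [0.5395, 0.0491, 0.2328]
wrist_force: [-0.4, 0.0, 0.2]
turn [-0.04 -0.04  0.29] | 0.3 shift mm [-0.   0.1 51.5] now [0.5395 0.0491 0.2328] F [-0.4  0.   0.2] open 0.05 t 17.05
```

```bash
python3 -m handwheel '[{"ax":0,"ay":0,"az":0.3,"dx":0,"dy":0,"dz":0.013,"grip":108},{"ax":0,"ay":0,"az":0,"dx":0,"dy":0,"dz":0.013,"grip":108},{"ax":0,"ay":0,"az":0,"dx":0,"dy":0,"dz":0.013,"grip":108},{"ax":0,"ay":0,"az":0,"dx":0,"dy":0,"dz":0.012,"grip":108},{"ax":0,"ay":0,"az":0,"dx":0,"dy":0,"dz":0,"grip":108},{"ax":0,"ay":0,"az":0,"dx":0,"dy":0,"dz":0,"grip":108}]' | grep -E "pos|wrist"
python3 - <<'E'
from h import *
for roll in(90,): plan(frame(62,BY,1,roll),BO+BA*(.0525))
E
python3 -m handwheel '[{"ax":0,"ay":0,"az":0,"dx":0,"dy":0,"dz":0,"grip":165},{"ax":0,"ay":0,"az":0,"dx":0,"dy":0,"dz":0,"grip":165},{"ax":0,"ay":0,"az":0,"dx":0,"dy":0,"dz":0,"grip":165},{"ax":0,"ay":0,"az":0,"dx":0,"dy":0,"dz":0,"grip":165}]' 5
python3 -m handwheel '[{"ax":0,"ay":0,"az":0,"dx":0,"dy":0,"dz":0,"grip":200},{"ax":0,"ay":0,"az":0,"dx":0,"dy":0,"dz":0,"grip":200},{"ax":0,"ay":0,"az":0,"dx":0,"dy":0,"dz":0,"grip":200},{"ax":0,"ay":0,"az":0,"dx":0,"dy":0,"dz":0,"grip":200}]' 8
```

```text
tool_pos: [0.5634, 0.0451, 0.1877]
wrist_force: [-0.6, 0.1, 0.6]
turn [-0.02 -0.04 -0.01] | 0.0 shift mm [-0.1 -0.2  0.3] now [0.5634 0.0451 0.1877] F [-0.6  0.1  0.6] open 0.0502 t 17.65
t: 18.05
tool_pos: [0.5625, 0.0454, 0.1878]
tcp_rot: [0.184, 0.741, 0.626, 0.156]
wrist_force: [-5.5, 1.8, 0.1]
opening: 0.0321
grip_force: 2.4
t: 18.45
tool_pos: [0.5612, 0.0455, 0.1865]
tcp_rot: [0.183, 0.741, 0.627, 0.155]
wrist_force: [-10.1, 0.5, 1.8]
opening: 0.0263
grip_force: 8.0
```

```bash
python3 -m handwheel '[{"ax":0,"ay":0,"az":0,"dx":0,"dy":-0.001,"dz":0,"grip":200},{"ax":0,"ay":0,"az":0,"dx":0,"dy":0,"dz":0,"grip":200}]' | grep -E "pos|wrist"
python3 -m handwheel '[{"ax":0,"ay":0,"az":0,"dx":0,"dy":-0.001,"dz":0,"grip":200},{"ax":0,"ay":0,"az":0,"dx":0,"dy":0,"dz":0,"grip":200}]' | grep -E "pos|wrist"
```

```text
tool_pos: [0.5611, 0.0455, 0.1865]
wrist_force: [-6.3, 0.5, -0.5]
tool_pos: [0.5611, 0.0455, 0.1865]
wrist_force: [-2.4, 0.2, -4.6]
```

```bash
python3 -m handwheel '[{"ax":0,"ay":0,"az":0,"dx":0,"dy":0,"dz":0,"grip":255},{"ax":0,"ay":0,"az":0,"dx":0,"dy":0,"dz":0,"grip":255},{"ax":0,"ay":0,"az":0,"dx":0,"dy":0,"dz":0,"grip":255}]' 35 | grep -E "pos|wrist"
python3 -m handwheel '[{"ax":0,"ay":0,"az":0,"dx":0,"dy":0,"dz":-0.003,"grip":255},{"ax":0,"ay":0,"az":0,"dx":0,"dy":0,"dz":0,"grip":255}]' | grep -E "pos|wrist"
python3 -m handwheel '[{"ax":0,"ay":0,"az":0,"dx":0,"dy":0,"dz":-0.003,"grip":255},{"ax":0,"ay":0,"az":0,"dx":0,"dy":0,"dz":0,"grip":255}]' | grep -E "pos|wrist"
python3 - <<'E'
from h import *
for roll in(90,): plan(frame(62,BY,1,roll),BO+BA*(.0525))
print(Rq(read_state()['tcp_rot']).inv().apply(read_state()['wrist_force']))
E
```

```text
tool_pos: [0.5616, 0.0455, 0.1871]
wrist_force: [-0.7, 1.2, -5.6]
tool_pos: [0.5605, 0.0457, 0.1907]
wrist_force: [-3.0, 0.9, -3.9]
tool_pos: [0.5592, 0.0459, 0.1936]
wrist_force: [-1.8, -0.2, -3.2]
turn [ 0.11 -0.06 -0.01] | 0.1 shift mm [-0.2  0.8  7.5] now [0.5592 0.0459 0.1936] F [-1.8 -0.2 -3.2] open 0.0263 t 19.55
[-0.47708986 -3.02839022  1.96525518]
```

```bash
python3 -m handwheel '[{"ax":0,"ay":0,"az":0,"dx":0,"dy":0,"dz":-0.004,"grip":255},{"ax":0,"ay":0,"az":0,"dx":0,"dy":0,"dz":-0.004,"grip":255},{"ax":0,"ay":0,"az":0,"dx":0,"dy":0,"dz":-0.004,"grip":255},{"ax":0,"ay":0,"az":0,"dx":0,"dy":0,"dz":0,"grip":255}]' | grep -E "pos|wrist"
python3 -m handwheel '[{"ax":0,"ay":0,"az":0,"dx":0,"dy":0,"dz":-0.004,"grip":255},{"ax":0,"ay":0,"az":0,"dx":0,"dy":0,"dz":-0.004,"grip":255},{"ax":0,"ay":0,"az":0,"dx":0,"dy":0,"dz":-0.004,"grip":255},{"ax":0,"ay":0,"az":0,"dx":0,"dy":0,"dz":0,"grip":255}]' | grep -E "pos|wrist"
python3 - <<'E'
from h import *
for roll in(90,): plan(frame(62,BY,1,roll),BO+BA*(.0525))
print(Rq(read_state()['tcp_rot']).inv().apply(read_state()['wrist_force']))
E
```

```text
tool_pos: [0.5537, 0.0469, 0.2045]
wrist_force: [-2.0, 0.4, -1.5]
tool_pos: [0.5483, 0.0479, 0.2151]
wrist_force: [0.5, -0.0, -3.6]
turn [ 0.16 -0.08 -0.01] | 0.2 shift mm [-0.4  0.5 31.8] now [0.5483 0.0479 0.2151] F [ 0.5 -0.  -3.6] open 0.0257 t 20.35
[ 0.06276766 -1.24149885  3.46869467]
```

```bash
python3 -m handwheel '[{"ax":0,"ay":0,"az":0,"dx":0,"dy":0,"dz":-0.005,"grip":255},{"ax":0,"ay":0,"az":0,"dx":0,"dy":0,"dz":-0.005,"grip":255},{"ax":0,"ay":0,"az":0,"dx":0,"dy":0,"dz":-0.02,"grip":255},{"ax":0,"ay":0,"az":0,"dx":0,"dy":0,"dz":-0.03,"grip":255},{"ax":0,"ay":0,"az":0,"dx":0,"dy":0,"dz":-0.03,"grip":255},{"ax":0,"ay":0,"az":0,"dx":0,"dy":0,"dz":0,"grip":255}]' 50 | grep -E "pos|wrist"
python3 - <<'E'
from h import *
for roll in(90,60): plan(frame(90,BY,1,roll),TR+[0,0,.091+.19])
print(read_state()['qpos'].round(2))
E
```

```text
tool_pos: [0.5076, 0.0551, 0.2994]
wrist_force: [0.8, 0.6, -3.3]
turn [ 2.858e+01 -1.600e-01  2.000e-02] | 28.6 shift mm [-341.9   90.2   13.4] now [0.5076 0.0551 0.2994] F [ 0.8  0.6 -3.3] open 0.0257 t 20.95
turn [ 27.96   7.32 -29.35] | 41.2 shift mm [-341.2  -92.8   13.4] now [0.5076 0.0551 0.2994] F [ 0.8  0.6 -3.3] open 0.0257 t 20.95
[ 0.01 -0.5   2.11 -0.09  1.05  0.2 ]
```

```bash
python3 -m handwheel '[{"ax":5.7,"ay":0,"az":0,"dx":0,"dy":0,"dz":0,"grip":255},{"ax":5.7,"ay":0,"az":0,"dx":0,"dy":0,"dz":0,"grip":255},{"ax":5.7,"ay":0,"az":0,"dx":0,"dy":0,"dz":0,"grip":255},{"ax":5.7,"ay":0,"az":0,"dx":0,"dy":0,"dz":0,"grip":255},{"ax":5.7,"ay":0,"az":0,"dx":0,"dy":0,"dz":0,"grip":255},{"ax":0,"ay":0,"az":0,"dx":0,"dy":0,"dz":0,"grip":255}]' | grep -E "pos|wrist"
python3 -m handwheel '[{"ax":0,"ay":0,"az":0,"dx":-0.015,"dy":0.004,"dz":0,"grip":255},{"ax":0,"ay":0,"az":0,"dx":-0.03,"dy":0.008,"dz":0,"grip":255},{"ax":0,"ay":0,"az":0,"dx":-0.03,"dy":0.008,"dz":0,"grip":255},{"ax":0,"ay":0,"az":0,"dx":-0.03,"dy":0.008,"dz":0,"grip":255},{"ax":0,"ay":0,"az":0,"dx":-0.03,"dy":0.008,"dz":0,"grip":255},{"ax":0,"ay":0,"az":0,"dx":-0.03,"dy":0.008,"dz":0,"grip":255}]' | grep -E "pos|wrist"
python3 -m handwheel '[{"ax":0,"ay":0,"az":0,"dx":-0.03,"dy":0.008,"dz":0,"grip":255},{"ax":0,"ay":0,"az":0,"dx":-0.03,"dy":0.008,"dz":0,"grip":255},{"ax":0,"ay":0,"az":0,"dx":-0.03,"dy":0.008,"dz":0,"grip":255},{"ax":0,"ay":0,"az":0,"dx":-0.03,"dy":0.008,"dz":0,"grip":255},{"ax":0,"ay":0,"az":0,"dx":-0.03,"dy":0.008,"dz":0,"grip":255},{"ax":0,"ay":0,"az":0,"dx":-0.015,"dy":0.004,"dz":0,"grip":255},{"ax":0,"ay":0,"az":0,"dx":0,"dy":0,"dz":0,"grip":255},{"ax":0,"ay":0,"az":0,"dx":0,"dy":0,"dz":0,"grip":255}]' | grep -E "pos|wrist"
python3 - <<'E'
from h import *
for roll in(90,): plan(frame(90,BY,1,roll),TR+[0,0,.091+.05])
print(read_state()['qpos'].round(2))
E
```

```text
tool_pos: [0.5077, 0.054, 0.291]
wrist_force: [0.2, 0.7, -4.8]
tool_pos: [0.5221, -0.1164, 0.2925]
wrist_force: [0.4, 1.0, -3.6]
tool_pos: [0.5379, -0.2846, 0.292]
wrist_force: [0.1, 0.7, -4.5]
turn [-0.42 -0.08  0.01] | 0.4 shift mm [-11.9   3.6 146. ] now [ 0.5379 -0.2846  0.292 ] F [ 0.1  0.7 -4.5] open 0.0255 t 22.95
[-0.62  0.15  1.48 -0.    1.52 -0.45]
```

```bash
python3 -m handwheel '[{"ax":-0.4,"ay":0,"az":0,"dx":-0.012,"dy":0.0035,"dz":0.01,"grip":255},{"ax":0,"ay":0,"az":0,"dx":0,"dy":0,"dz":0.03,"grip":255},{"ax":0,"ay":0,"az":0,"dx":0,"dy":0,"dz":0.03,"grip":255},{"ax":0,"ay":0,"az":0,"dx":0,"dy":0,"dz":0.03,"grip":255},{"ax":0,"ay":0,"az":0,"dx":0,"dy":0,"dz":0.03,"grip":255},{"ax":0,"ay":0,"az":0,"dx":0,"dy":0,"dz":0.025,"grip":255},{"ax":0,"ay":0,"az":0,"dx":0,"dy":0,"dz":0,"grip":255},{"ax":0,"ay":0,"az":0,"dx":0,"dy":0,"dz":0,"grip":255}]' | grep -E "pos|wrist"
python3 - <<'E'
from h import *
from z import *
plan(frame(90,BY,1,90),TR+[0,0,.091])
s=grab_frame("scene"); p=read_state()['tool_pos']
im=crop(s,250,170,90,90,6)
for k in(.048,.091):
    u,v=proj("scene",p-[0,0,k])[0]; print((u-250+.5)*6,(v-170+.5)*6); cv2.circle(im,(int((u-250+.5)*6),int((v-170+.5)*6)),2,(255,0,0),-1)
u,v=proj("scene",TR)[0]; cv2.circle(im,(int((u-250+.5)*6),int((v-170+.5)*6)),2,(0,0,255),-1)
cv2.imwrite("pics/t1.png",im)
E
```

```text
tool_pos: [0.5393, -0.297, 0.1372]
wrist_force: [0.1, 0.6, -3.0]
turn [-0.07 -0.07  0.07] | 0.1 shift mm [ 0.   0.2 41.2] now [ 0.5393 -0.297   0.1372] F [ 0.1  0.6 -3. ] open 0.0257 t 23.75
256.9930265508732 270.3296537224082
257.6064204009949 324.4893976030856
```

View pics/t1.png

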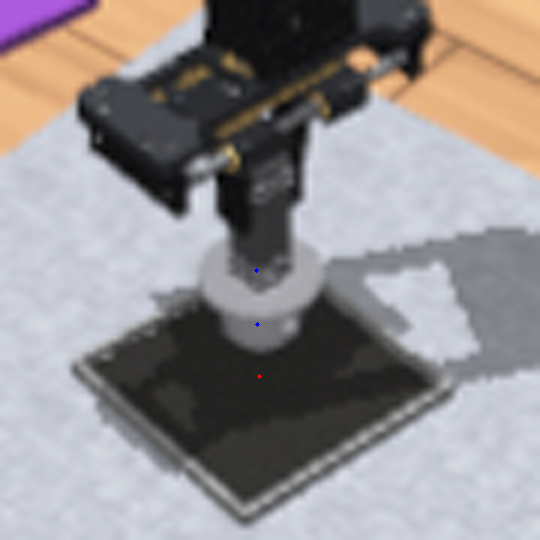

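The gauge hangs upright over the tray's middle, with its drum bottom at about (260,327) and one plunger tip showing at (292,325). I'll lower it gently.

```bash
python3 -m handwheel '[{"ax":0,"ay":0,"az":0,"dx":0,"dy":0,"dz":0.012,"grip":255},{"ax":0,"ay":0,"az":0,"dx":0,"dy":0,"dz":0.012,"grip":255},{"ax":0,"ay":0,"az":0,"dx":0,"dy":0,"dz":0.01,"grip":255},{"ax":0,"ay":0,"az":0,"dx":0,"dy":0,"dz":0,"grip":255},{"ax":0,"ay":0,"az":0,"dx":0,"dy":0,"dz":0,"grip":255}]' | grep -E "pos|wrist"
python3 -m handwheel '[{"ax":0,"ay":0,"az":0,"dx":0,"dy":0,"dz":0.0015,"grip":255},{"ax":0,"ay":0,"az":0,"dx":0,"dy":0,"dz":0,"grip":255}]' | grep -E "pos|wrist"
python3 -m handwheel '[{"ax":0,"ay":0,"az":0,"dx":0,"dy":0,"dz":0.0015,"grip":255},{"ax":0,"ay":0,"az":0,"dx":0,"dy":0,"dz":0,"grip":255}]' | grep -E "pos|wrist"
python3 -m handwheel '[{"ax":0,"ay":0,"az":0,"dx":0,"dy":0,"dz":0.0015,"grip":255},{"ax":0,"ay":0,"az":0,"dx":0,"dy":0,"dz":0,"grip":255}]' | grep -E "pos|wrist"
```

```text
tool_pos: [0.539, -0.2972, 0.1027]
wrist_force: [-0.3, -0.1, -3.9]
tool_pos: [0.5396, -0.2977, 0.1023]
wrist_force: [0.5, -0.3, -3.9]
tool_pos: [0.5393, -0.2975, 0.1004]
wrist_force: [0.3, -0.0, -3.7]
tool_pos: [0.5392, -0.2974, 0.0987]
wrist_force: [-0.4, 0.2, -5.2]
```

```bash
python3 -m handwheel '[{"ax":0,"ay":0,"az":0,"dx":0,"dy":0,"dz":0.0015,"grip":255},{"ax":0,"ay":0,"az":0,"dx":0,"dy":0,"dz":0,"grip":255}]' | grep -E "pos|wrist"
python3 -m handwheel '[{"ax":0,"ay":0,"az":0,"dx":0,"dy":0,"dz":0.0015,"grip":255},{"ax":0,"ay":0,"az":0,"dx":0,"dy":0,"dz":0,"grip":255}]' | grep -E "pos|wrist"
```

```text
tool_pos: [0.5392, -0.2974, 0.0972]
wrist_force: [0.6, -0.7, -2.7]
tool_pos: [0.5392, -0.2974, 0.0957]
wrist_force: [-0.7, -0.1, -4.5]
```

```bash
python3 -m handwheel '[{"ax":0,"ay":0,"az":0,"dx":0,"dy":0,"dz":0.001,"grip":255},{"ax":0,"ay":0,"az":0,"dx":0,"dy":0,"dz":0,"grip":255}]' | grep -E "pos|wrist"
python3 -m handwheel '[{"ax":0,"ay":0,"az":0,"dx":0,"dy":0,"dz":0.001,"grip":255},{"ax":0,"ay":0,"az":0,"dx":0,"dy":0,"dz":0,"grip":255}]' | grep -E "pos|wrist"
python3 -m handwheel '[{"ax":0,"ay":0,"az":0,"dx":0,"dy":0,"dz":0.001,"grip":255},{"ax":0,"ay":0,"az":0,"dx":0,"dy":0,"dz":0,"grip":255}]' | grep -E "pos|wrist"
```

```text
tool_pos: [0.5393, -0.2975, 0.0948]
wrist_force: [1.1, -0.7, -4.4]
tool_pos: [0.5395, -0.2976, 0.0948]
wrist_force: [-2.7, 1.3, 2.0]
tool_pos: [0.5396, -0.2976, 0.0947]
wrist_force: [-4.2, 2.4, 8.2]
```

```bash
python3 -m handwheel '[{"ax":0,"ay":0,"az":0,"dx":0,"dy":0,"dz":-0.001,"grip":255},{"ax":0,"ay":0,"az":0,"dx":0,"dy":0,"dz":0,"grip":170},{"ax":0,"ay":0,"az":0,"dx":0,"dy":0,"dz":0,"grip":110},{"ax":0,"ay":0,"az":0,"dx":0,"dy":0,"dz":0,"grip":108},{"ax":0,"ay":0,"az":0,"dx":0,"dy":0,"dz":0,"grip":108},{"ax":0,"ay":0,"az":0,"dx":0,"dy":0,"dz":0,"grip":108}]' | grep -E "pos|wrist|open"
python3 -m handwheel '[{"ax":0,"ay":0,"az":0,"dx":0,"dy":0,"dz":-0.01,"grip":108},{"ax":0,"ay":0,"az":0,"dx":0,"dy":0,"dz":-0.02,"grip":108},{"ax":0,"ay":0,"az":0,"dx":0,"dy":0,"dz":-0.03,"grip":108},{"ax":0,"ay":0,"az":0,"dx":0,"dy":0,"dz":-0.04,"grip":108},{"ax":0,"ay":0,"az":0,"dx":0,"dy":0,"dz":-0.04,"grip":108},{"ax":0,"ay":0,"az":0,"dx":0,"dy":0,"dz":-0.04,"grip":108},{"ax":0,"ay":0,"az":0,"dx":0,"dy":0,"dz":0,"grip":108}]' | grep -E "pos|wrist|open"
python3 - <<'E'
from h import *
s=grab_frame("scene").astype(int)
cv2.imwrite("pics/f.png",s)
print([ (k,proj("scene",TR+[0,0,k]).round(1).tolist()) for k in (0,.016,.04,.13,.144)])
u=[293-7+k for k in range(15)]
g=s.mean(2).astype(int)
for v in range(176,240,3): print(v,g[v,278:310])
E
```

```text
tool_pos: [0.5394, -0.2975, 0.0938]
wrist_force: [0.1, 0.2, -0.5]
opening: 0.048
tool_pos: [0.5422, -0.2996, 0.2829]
wrist_force: [0.7, -0.1, 1.6]
opening: 0.0502
[(0, [[292.8, 232.2]]), (0.016, [[292.8, 229.0]]), (0.04, [[292.7, 224.1]]), (0.13, [[292.5, 204.9]]), (0.144, [[292.5, 201.8]])]
176 [202 203 203 205 205 204 197 172 172 204 202 204 205 205 204 200 191 187
 174 175 175 178 177 175 176 177 179 181 183 181 180 178]
179 [198 199 199 201 203 204 201 204 209 212 212 210 206 202 201 198 198 198
 196 200 202 200 192 195 187 182 181 180 178 176 177 178]
182 [198 198 197 195 195 199 203 204 203 203 208 207 202 199 203 202 201 204
 203 202 202 203 203 205 206 205 205 203 197 192 186 181]
185 [209 206 205 204 204 202 202 200 202 202 207 206 203 205 202 200 199 200
 202 203 202 201 201 200 202 205 208 210 211 210 205 203]
188 [201 200 203 206 207 204 204 204 204 208 207 204 202 197 196 203 205 204
 200 200 201 205 208 209 207 204 204 206 206 205 206 205]
191 [203 204 203 204 207 206 203 200 198 201 207 210 212 210 206 202 200 197
 203 209 212 209 204 201 202 203 202 201 203 202 202 20
[... 1548 characters left out ...]
 121 114 142 169
 170 170 169 167 167 163 143  76  33  34  33  32  35  42]
230 [ 33  33  33  34  34  33  39  59  91 125 149 160 161 173 189 187 185 196
 232 229 215 155  88  55  34  33  38  47  48  48  47  48]
233 [ 33  34  34  33  32  33  33  31  41  73 105 109 113 115 116 116 115 114
 122 150 137  90  39  34  33  34  34  33  33  35  35  36]
236 [ 39  37  34  35  32  34  34  33  34  34  34  39  59  86  99  99 102 101
  57  35  34  34  34  35  38  44  51  51  51  51  51  51]
239 [34 37 47 43 36 34 33 34 33 33 34 38 39 40 37 39 39 43 50 50 50 50 51 51
 51 51 50 51 51 50 50 49][ WARN:0@0.628] global loadsave.cpp:1063 imwrite_ Unsupported depth image for selected encoder is fallbacked to CV_8U.
```

```bash
python3 -c "
from plant import *
print(hand_in())"
```

```text
the job is handed in; nothing more can be done
None
```

The job is handed in: the gauge was seated in the bore, its button pressed about 7 mm and released, and it now stands upright on its head in the middle of the grey tray. I could not measure the plunger span in the final picture, so I have not confirmed that they still hold the bore's size; it came out straight with little side force.

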